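Hang the wire basket in the ultrasonic cleaner and lock its bayonet

ROBOT

A 7-joint arm with a two-finger parallel gripper is mounted at the origin on a cart in front of the work surface, level with it; the furniture and walls round the work are solid. World frame = base frame: x ahead of the robot, y to its left, z up, the work surface at z = 0. Lengths are in m, angles in rad, forces in N, time in s.
With the tool pointing down it reaches from about 0.4 to 0.85 m from the base axis. Payload 10.4 kg.
Tool frame: the origin (TCP) lies midway between the tips of the shut fingers; the grasp point (between the pads) lies 19 mm behind it; z points along the fingers, x is the direction in which the jaws open and shut, and the axes are right-handed (so a half turn about z gives the same grasp; the last joint's range is limited). The gripper opens to 85 mm and grips with 20 to 120 N. Pads are 22 mm wide; open, the fingers measure 114 mm over their backs; the gripper's body (76 mm by 85 mm) begins 54 mm behind the grasp point. The pads swing forward as they close: fully open they stand 13 mm farther back than shut.
Start: joints at [-1.185, 0.332, -0.065, 1.46, 0.022, 1.35, -0.088], TCP at [0.248, 0.574, 0.231] pointing down, gripper open.
Joint ranges: [-2.6, 2.6], [-0.5, 2.12], [-1.47, 1.34], [0.16, 2.42], [-1.27, 4.41], [0.06, 2.06], [-2.6, 2.6]. Speed limits (rad/s): [2.22, 2.22, 2.79, 2.79, 3.14, 3.14, 3.14].

INTERFACE

Orientations are given as a unit quaternion [x, y, z, w].
In Python, from workcell import monitor, eyes, ticket, models gives the robot as it stands.
- The arm moves only by the tool servo_tool, never from a script. Its argument "motion" is a list of rows, each a list of 7 numbers: the opening, from 0 (shut) to 1 (fully open), then the shift along the tool's x, y, z in m, then the turn, a rotation vector about the tool's x, y, z in degrees. In form: [[fingers, tx, ty, tz, rx, ry, rz], ...]. A call has 1 to 20 rows; each row is the pose to reach, as a shift and turn from the pose commanded when the call began, along the tool's axes at that moment; what a row does not reach only later rows make up. A row lasts 1/8 s, in which the tool goes at most 62.5 mm and 10.7 degrees, less where a joint would pass 70% of its speed; a pose out of reach is approached as far as the arm can. A call with a gripper value outside its range is refused whole. The fingers move at their own pace and stop on an object; "grip_force" is the grip in N (left out, the last holds). Time passes only in rows, so rows that repeat a pose let the fingers close. It gives the time, the measured TCP pose, the force and the opening at its end, in the units of the state.
- monitor.get_obs(): the state, without advancing time (a new reading comes with each control period).
- eyes.camera(name): name is "side" or "top" or "wrist"; returns (picture, depth): 480x640x3 uint8, blue, green, red; 480x640 float32, m along the optical axis (not along the pixel's ray), 0 where there is no reading.
- eyes.camera_info(name): a dict with "intrinsics" (3x3 intrinsics, pixels), "extrinsics" (4x4, takes a point from world to camera coordinates); the wrist camera has in their place "tool_from_camera" (4x4, takes a point from camera to tool coordinates, whose origin is the TCP and whose axes are the tool frame's). Camera axes: x right, y down, z forward; pixel columns grow to the right and rows downward; lengths in m; the calibration is good to about 2 mm. A picture is of the moment at which its call begins: read the wrist's pose just before it. camera_info takes no time and is no camera call.
- ticket.hand_in(): hands the job in, once; it reports no verdict.
Trained networks look in the newest picture that a camera, given by its name, has taken for a name from the list of things; names that differ only in an ending like _2 or _b are one class to them, and where a whole thing is asked for, a point or a joint stands for the part that bears it (a point fixed in the world has none). Each returns a list of dicts, best first, with "confidence" (0 to 1); they miss things now and then, are a little off and sometimes report something else, mostly with a low value. They report only what shows in the picture. A call takes as long as a camera call.
- models.boxes_of(camera, thing): "point" ([x, y, z] in m, in the coordinates of the camera as it stood for that picture, good to about 4 mm: the middle of the surface that is visible of it).
The state is a dict: "clock": time; "joint_pos": joint angles; "joint_velocities": joint speeds; "tau": joint torques, N m; "position": TCP position; "ee_rot": TCP orientation; "ft_force": force on the tool from outside, world axes, zero at the start; "torque": the same for the moment, N m; "grip_width": opening from 0.0 (shut) to 1.0 (fully open).
Only numpy, scipy, OpenCV 4.12 (cv2) and the standard library are available. Lean on these libraries where they do the work, as an engineer would, in place of code of your own. Each camera call takes 0.05 s, during which the arm holds its last target. There are 200 camera calls.

TASK

The wire basket is draining on the steel saucer: take it by its handle, lower it upright into the round tank of the ultrasonic cleaner so that its three lugs go down through the gaps of the steel collar and hang on the ledge inside, then turn it clockwise (seen from above) until the lugs have dropped all the way into the locking notches, and let go. The collar is clamped on the tank by hand, more or less askew, so feel for the gaps and for the notches: press and turn only lightly, as the lugs and the collar bend if forced or if the basket is dropped in. Leave the glassware, the bottle and the specimen cup where they stand.

Things in the scene. Friction and masses are not known exactly. Their poses are not given: they have to be found in the camera images.
- basket_mid (a point): Loose round steel wire basket, 0.22 to 0.37 kg, 114 mm tall with its handle; this point lies on its axis, half-way up (57 mm above its underside), z up along the axis. The body is 56 mm tall, 82 mm across at the rim, 72 mm at the foot. Height above the bench, upright: 139.5 mm with the lugs resting on top of the collar's lip, 125 mm hung on the ledge, 127 mm on the crest, 119 mm down in the notches.
- handle (a point): Centre of the basket's rigid grip bar, on the axis, 51 mm above basket_mid. The bar is level and runs along y of this frame: grey grip 60 mm long, 10 mm thick (along x), 13 mm tall, carried at its ends by two upright straps, with 45 mm of free space between it and the basket's rim.
- lug (a point): Middle of one of three equal lugs that stand out from the basket's rim, 120 degrees apart; this one points along +x of the basket's frame (across the grip bar). The lugs reach 52.5 mm from the axis, are 10 mm wide and 6 mm tall; their underside is 11 mm below basket_mid.
- cleaner: Ultrasonic cleaner, fixed: white box 150 x 150 mm, 104 mm tall, grey panel with display and black dial on its front (-x of its frame); origin under its centre, z up. In its top is a round tank 96 mm wide, 84 mm deep, and on the tank's mouth a steel collar of 121 mm outer diameter with a 90 mm opening; a small clamp-screw block on the collar's outside lies below its front gap.
- collar_top (a point): On the tank's axis, level with the collar's top, 128.5 mm above the bench; axes of the white box. The collar's 4 mm top lip has three entry gaps 17 mm wide, 120 degrees apart. One gap points to the front (-x) to within 0.45 rad (26 degrees) either way: the collar is clamped on askew, its own angle is not measured, and it stays put. Outer wall: inner radius 57 mm.
- ledge_level (a point): On the tank's axis, level with the ledge inside the collar, 14.5 mm below its top, on which the lugs land through the gaps. Turned clockwise from above, they pass under the lip (4.5 mm play above them); from 16 degrees on they climb a ramp to a crest 2 mm higher and ride over it. A stop bars turning counter-clockwise from the gap.
- notch_level (a point): On the tank's axis, level with the floor of the three locking notches, 6 mm below the ledge, 8 mm below the crest. Each notch lies 40 degrees (0.70 rad) clockwise of its gap, is 16 mm wide (3 mm play either side of a lug) and ends at a solid stop. No spring: the lugs sink by the basket's weight, or by light pressure if the hand holds it up.
- saucer: Shallow round steel drip saucer, 112 mm wide, 9 mm tall, fixed, origin under its centre; the basket stands on its 3 mm floor. To its left, from about y = 0.10 m on (world frame) and beyond x = 0.46 m, a big white water bath stands 215 mm tall: keep clear of it when coming and going.
- beaker: Bystander: glass beaker, 53 mm wide, 70 mm tall, loose, origin under its centre; stands behind the cleaner on the left.
- flask: Bystander: conical glass flask, 62 mm wide, 102 mm tall, loose, origin under its centre; stands right behind the cleaner.
- bottle: Bystander: clear bottle with a screw cap, 56 mm wide, 113 mm tall, loose, origin under its centre; stands behind the cleaner on the right.
- cup: Bystander: white specimen cup with a screw lid, 62 mm wide, 68 mm tall, loose, origin under its centre; stands in front of the water bath, left of the saucer.

How it is judged:
On the way:
1. the basket hangs upright in the collar, its lugs through the gaps and below the lip (z of basket_mid in the frame of cleaner below 0.1285 m and horizontal distance between basket_mid and collar_top below 0.006 m and angle between basket_mid's own z axis and vertical below 0.1 rad), for 0.1 s.
At the end, for the whole second after the job is handed in: The basket is let go and stays upright within 0.06 rad, on the tank's axis within 6 mm, with its lugs down in the locking notches (basket_mid at most 121.5 mm above the bench; 119 mm when fully down, 125 mm on the ledge); beaker, flask, bottle and cup stand within 20 mm of where they were (z of basket_mid in the frame of cleaner between 0.115 and 0.1215 m and horizontal distance between basket_mid and collar_top below 0.006 m and angle between basket_mid's own z axis and vertical below 0.06 rad and distance of each of beaker, flask, bottle, cup from where it was at the start of the episode below 0.02 m); the robot touches nothing.
It fails at once if the basket is pressed, dropped or twisted against the cleaner or its collar with more than 45 N (contact force between basket and cleaner above 45 N).
It fails at once if the beaker is pushed more than 20 mm or tipped more than 0.3 rad (distance of beaker from where it was at the start of the episode above 0.02 m or angle between beaker's own z axis and vertical above 0.3 rad).
It fails at once if the conical flask is pushed more than 20 mm or tipped more than 0.3 rad (distance of flask from where it was at the start of the episode above 0.02 m or angle between flask's own z axis and vertical above 0.3 rad).
It fails at once if the capped bottle is pushed more than 20 mm or tipped more than 0.3 rad (distance of bottle from where it was at the start of the episode above 0.02 m or angle between bottle's own z axis and vertical above 0.3 rad).
It fails at once if the lidded specimen cup is pushed more than 20 mm or tipped more than 0.3 rad (distance of cup from where it was at the start of the episode above 0.02 m or angle between cup's own z axis and vertical above 0.3 rad).
It also fails if it takes over 72 s, if anything falls off the work surface, if the arm or the gripper's body presses on something with over 40 N, if the wrist force passes 120 N, or if a joint passes its speed limit or range.

## Working session

There is one attempt and no reset: what is moved stays moved. The work goes in short steps, Python scripts to look and compute and a tool call to move; the robot and the scene stay as the last step left them, time stands still between calls to the robot, and variables do not carry over. Pictures are saved under pics/ and viewed, about 8 in all and at most 12, crops included, and the job is handed in when it is done.

Besides the shell and the picture viewer there is one more tool, called after "Request:" as a command line: name --pt "numbers of a row" for each row, then --argument value for the rest. servo_tool: Moves the arm, as the interface text tells. Its arguments: {"type":"object","properties":{"motion":{"type":"array"},"grip_force":{"type":"number"}},"required":["motion"]}

```bash
mkdir -p pics; cat > h.py <<'E'
import numpy as np,cv2
from scipy.spatial.transform import Rotation as R
from workcell import monitor,eyes,ticket,models
def T(cam,o=None):
    i=eyes.camera_info(cam)
    if cam!='wrist': return np.linalg.inv(np.array(i['extrinsics']))
    o=o or monitor.get_obs(); t=np.eye(4); t[:3,:3]=R.from_quat(o['ee_rot']).as_matrix(); t[:3,3]=o['position']
    return t@np.array(i['tool_from_camera'])
def cloud(cam):
    t=T(cam); p,d=eyes.camera(cam); K=np.array(eyes.camera_info(cam)['intrinsics'])
    v,u=np.mgrid[:480,:640]; c=np.stack([(u-K[0,2])*d/K[0,0],(v-K[1,2])*d/K[1,1],d],-1)
    w=c@t[:3,:3].T+t[:3,3]; w[d==0]=np.nan
    return p,w,t
def net(cam,things,t):
    for n in things:
        for r in models.boxes_of(cam,n)[:2]:
            print(cam,n,round(r['confidence'],2),np.round(t[:3,:3]@np.array(r['point'])+t[:3,3],4))
E
python3 - <<'E'
from h import *
o=monitor.get_obs(); print({k:np.round(v,3) for k,v in o.items()})
for c in ['top','side']:
    p,w,t=cloud(c); cv2.imwrite(f'pics/{c}0.png',p); np.save(f'{c}0.npy',w); print(c,np.round(t,3))
    net(c,['basket_mid','handle','lug','cleaner','saucer','collar_top','beaker','flask','bottle','cup'],t)
E
```

```text
{'clock': np.float64(0.0), 'joint_pos': array([-1.185,  0.333, -0.065,  1.461,  0.022,  1.35 , -0.089]), 'joint_velocities': array([-0.001, -0.001,  0.001,  0.001,  0.003,  0.001,  0.002]), 'tau': array([ 0.0000e+00, -6.2546e+01,  4.9000e-02, -3.9159e+01,  1.6000e-02,
        1.0000e-02, -0.0000e+00]), 'position': array([0.248, 0.573, 0.231]), 'ee_rot': array([ 0.836,  0.549, -0.001,  0.   ]), 'ft_force': array([-0.481,  1.348, -0.295]), 'torque': array([-0.047, -0.045,  0.042]), 'grip_width': np.float64(1.003)}
top [[-3.00e-03 -9.96e-01  8.40e-02  4.67e-01]
 [-1.00e+00  1.00e-03 -2.20e-02 -9.30e-02]
 [ 2.20e-02 -8.40e-02 -9.96e-01  1.29e+00]
 [ 0.00e+00  0.00e+00  0.00e+00  1.00e+00]]
top basket_mid 0.94 [ 0.4682 -0.0012  0.0368]
top handle 0.66 [ 0.4691 -0.0042  0.0357]
top handle 0.61 [ 0.6515 -0.2666  0.0358]
top lug 0.61 [ 0.4655 -0.0016  0.0333]
top cleaner 0.78 [ 0.5362 -0.2763  0.1   ]
top saucer 0.87 [ 0.4612 -0.0196  0.0026]
top collar_top 0.95 [ 0.5429 -0.2771  0.1026]
top beaker 0.88 [ 0.5978 -0.1523  0.0214]
top flask 0.6 [ 0.5352 -0.2797  0.1   ]
top flask 0.58 [ 0.6512 -0.266   0.037 ]
top bottle 0.84 [ 0.6181 -0.394   0.0915]
top cup 0.57 [0.443  0.1736 0.0677]
top cup 0.31 [ 0.5397 -0.2803  0.1046]
side [[ 0.605 -0.564  0.562 -0.04 ]
 [-0.797 -0.433  0.422 -0.57 ]
 [ 0.005 -0.703 -0.711  0.87 ]
 [ 0.     0.     0.     1.   ]]
side basket_mid 0.84 [ 0.4735 -0.005   0.048 ]
side handle 0.72 [ 0.5026 -0.2857  0.0997]
side handle 0.58 [ 0.4706 -0.0088  0.0527]
side lug 0.94 [ 0.4716 -0.0099  0.0487]
side cleaner 0.67 [ 0.5049 -0.2852  0.1011]
side saucer 0.88 [ 0.4679 -0.0163  0.0037]
side saucer 0.69 [ 0.5035 -0.293   0.1006]
side collar_top 0.68 [ 0.504  -0.2942  0.0985]
side beaker 0.55 [ 0.5913 -0.1499  0.0453]
side beaker 0.17 [0.4405 0.1617 0.0653]
side flask 0.71 [ 0.6556 -0.2765  0.0865]
side bottle 0.72 [ 0.6016 -0.4053  0.0767]
side cup 0.82 [0.4387 0.1637 0.0645]
```

```bash
python3 - <<'E'
from h import *
for c in ['top','side']:
    p=cv2.imread(f'pics/{c}0.png'); w=np.load(f'{c}0.npy')
    # collar top pts
    X,Y,Z=w[...,0],w[...,1],w[...,2]
    m=(abs(Z-.1285)<.004)&(np.hypot(X-.54,Y+.28)<.08); print(c,'collar',m.sum(), np.nanmin(w[m],0),np.nanmax(w[m],0))
    if m.sum()>20:
        q=w[m][:,:2].astype(np.float32); print(cv2.minEnclosingCircle(q), np.median(w[m][:,2]))
    m2=(abs(Z-.113)<.007)&(np.hypot(X-.47,Y)<.07); print('handle',m2.sum())
    if m2.sum()>10:
        q=w[m2][:,:2].astype(np.float32); print(cv2.minAreaRect(q), np.median(w[m2],0))
    m3=(abs(Z-.104)<.003)&(np.hypot(X-.54,Y+.28)<.12)
    print('box',cv2.minAreaRect(w[m3][:,:2].astype(np.float32)),m3.sum())
p=cv2.imread('pics/top0.png');w=np.load('top0.npy')
v,u=np.where((w[...,0]>.3)&(w[...,0]<.75)&(w[...,1]<.25)&(w[...,1]>-.47)); print(u.min(),u.max(),v.min(),v.max())
a=p[v.min():v.max(),u.min():u.max()]
f=min(800/a.shape[1],600/a.shape[0]);cv2.imwrite('pics/a.png',cv2.resize(a,None,fx=f,fy=f,interpolation=2)); print(f)
E
```

```text
top collar 723 [ 0.47565495 -0.34344434  0.12450692] [ 0.59398974 -0.22411733  0.13239053]
((0.5346100330352783, -0.2837541997432709), 0.06087856739759445) 0.12808154148069328
handle 121
((0.46871861815452576, -0.006205465644598007), (0.07529067248106003, 0.0097509091719985), 86.24160766601562) [ 0.46936994 -0.0056895   0.11576958]
box ((0.5594313740730286, -0.2821464538574219), (0.19541898369789124, 0.14444135129451752), 2.1029982566833496) 927
side collar 830 [ 0.47476345 -0.34374979  0.1245163 ] [ 0.59780241 -0.22308349  0.13248143]
((0.5357863903045654, -0.28212425112724304), 0.06216830760240555) 0.12932743103020455
handle 129
((0.47188711166381836, -0.005574662238359451), (0.07837235182523727, 0.01188746839761734), 85.91690063476562) [ 0.46973408 -0.01032352  0.1157363 ]
box ((0.561022162437439, -0.283078134059906), (0.19551630318164825, 0.14548715949058533), 1.9708583354949951) 1025
151 464 172 328
2.5559105431309903
```

View pics/a.png

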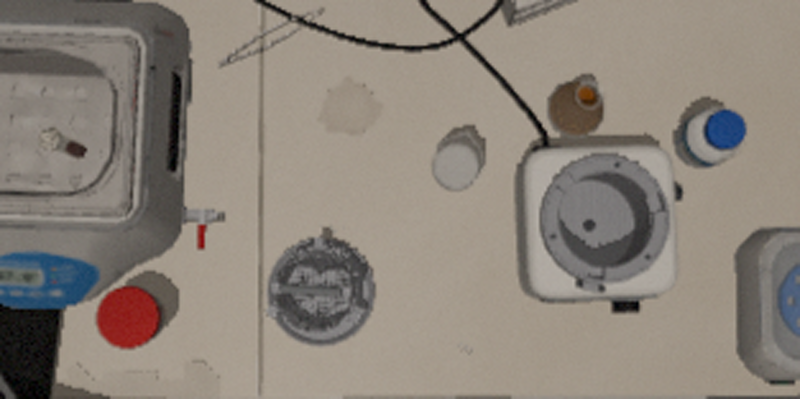

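View pics/side0.png

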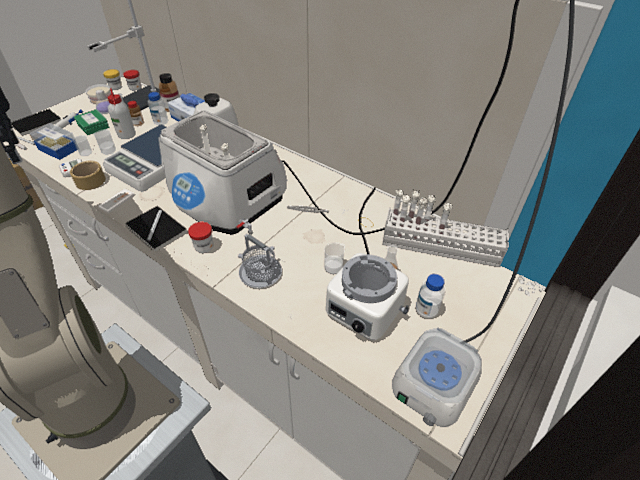

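The basket stands at about pixel (323,290) with its bar along y and a lug on the far side. The collar is at about (603,220), with its clamp block at about (590,285). I'll go for a close wrist look at the collar and pass the basket on the way.

```bash
cat >> h.py <<'E'
def go(pos,yaw):  # shift/turn from present pose to tool-down pose with tool x at yaw(deg)
    o=monitor.get_obs(); r0=R.from_quat(o['ee_rot'])
    a=np.radians(yaw); r1=R.from_matrix(np.array([[np.cos(a),np.sin(a),0],[np.sin(a),-np.cos(a),0],[0,0,-1]]))
    return np.round(np.r_[r0.inv().apply(np.array(pos)-o['position']),np.degrees((r0.inv()*r1).as_rotvec())],4)
def st():
    o=monitor.get_obs(); m=R.from_quat(o['ee_rot']).as_matrix()
    print('t',round(o['clock'],2),'pos',np.round(o['position'],4),'yaw',round(np.degrees(np.arctan2(m[1,0],m[0,0])),2),'tilt',np.round(m[:2,2],4),'F',np.round(o['ft_force'],1),'M',np.round(o['torque'],2),'g',round(float(o['grip_width']),3))
def polar(w,c,zlo,zhi,r0=.047,r1=.056):
    X,Y,Z=w[...,0]-c[0],w[...,1]-c[1],w[...,2]; r=np.hypot(X,Y)
    m=(r>r0)&(r<r1); a=np.degrees(np.arctan2(Y,X))%360
    return [(k,round(float(np.nanmedian(Z[m&(a>=k)&(a<k+5)])),4),int((m&(a>=k)&(a<k+5)).sum())) for k in range(0,360,5)]
E
python3 - <<'E'
from h import *
st(); print(np.round(eyes.camera_info('wrist')['tool_from_camera'],3), np.round(eyes.camera_info('wrist')['intrinsics'],0))
w=np.load('top0.npy'); print([(k,round(1e3*z)) for k,z,n in polar(w,(.535,-.283),0,0)])
print('to A',go((.40,.05,.36),0)); print('to B',go((.46,-.26,.36),-28))
E
```

```text
t 1.1 pos [0.2484 0.5735 0.2313] yaw 66.58 tilt [0.     0.0001] F [-0.2  0.8  0.1] M [ 0.05 -0.02 -0.  ] g 1.002
[[ 1.     0.    -0.    -0.   ]
 [ 0.     0.959  0.283 -0.07 ]
 [ 0.    -0.283  0.959 -0.143]
 [ 0.     0.     0.     1.   ]] [[352.   0. 320.]
 [  0. 352. 244.]
 [  0.   0.   1.]]
[(0, 127), (5, 127), (10, 127), (15, 126), (20, 128), (25, 128), (30, 129), (35, 118), (40, 113), (45, 112), (50, 114), (55, 127), (60, 129), (65, 128), (70, 129), (75, 128), (80, 129), (85, 128), (90, 129), (95, 128), (100, 130), (105, 130), (110, 129), (115, 128), (120, 127), (125, 129), (130, 128), (135, 127), (140, 128), (145, 126), (150, 128), (155, 127), (160, 113), (165, 114), (170, 113), (175, 114), (180, 128), (185, 129), (190, 128), (195, 127), (200, 127), (205, 127), (210, 129), (215, 128), (220, 125), (225, 88), (230, 126), (235, 124), (240, 126), (245, 91), (250, 106), (255, 80), (260, 127), (265, 86), (270, 92), (275, 113), (280, 98), (285, 102), (290, 113), (295, 102), (300, 127), (305, 127), (310, 124), (315, 127), (320, 128), (325, 127), (330, 128), (335, 127), (340, 128), (345, 126), (350, 128), (355, 127)]
to A [-4.20200e-01  3.47200e-01 -1.28700e-01 -2.70000e-03 -3.60000e-03
  6.65807e+01]
to B [-6.80800e-01  5.25400e-01 -1.28700e-01 -3.70000e-03 -3.00000e-03
  9.45807e+01]
```

```bash
python3 - <<'E'
from h import *
print('to A',go((.42,.0,.33),0)); print('to B',go((.54,-.273,.26),-28))
E
```

```text
to A [-4.58100e-01  3.85400e-01 -9.87000e-02 -2.70000e-03 -3.60000e-03
  6.65807e+01]
to B [-6.60900e-01  6.04000e-01 -2.87000e-02 -3.70000e-03 -3.00000e-03
  9.45807e+01]
```

Request:
servo_tool --pt "1 -0.03 0.025 -0.05 0 0 4" --pt "1 -0.08 0.07 -0.099 0 0 12" --pt "1 -0.458 0.385 -0.099 0 0 66.6" --pt "1 -0.458 0.385 -0.099 0 0 66.6" --pt "1 -0.458 0.385 -0.099 0 0 66.6" --pt "1 -0.458 0.385 -0.099 0 0 66.6" --pt "1 -0.458 0.385 -0.099 0 0 66.6" --pt "1 -0.458 0.385 -0.099 0 0 66.6" --pt "1 -0.458 0.385 -0.099 0 0 66.6" --pt "1 -0.458 0.385 -0.099 0 0 66.6" --pt "1 -0.661 0.604 -0.029 0 0 94.6" --pt "1 -0.661 0.604 -0.029 0 0 94.6" --pt "1 -0.661 0.604 -0.029 0 0 94.6" --pt "1 -0.661 0.604 -0.029 0 0 94.6" --pt "1 -0.661 0.604 -0.029 0 0 94.6" --pt "1 -0.661 0.604 -0.029 0 0 94.6" --pt "1 -0.661 0.604 -0.029 0 0 94.6" --pt "1 -0.661 0.604 -0.029 0 0 94.6"

```text
clock: 3.35
position: [0.5403, -0.2717, 0.2613]
ee_rot: [0.97, -0.241, 0.001, -0.001]
ft_force: [-0.7, 0.5, 0.9]
grip_width: 0.998
```

```bash
python3 - <<'E'
from h import *
st()
p,w,t=cloud('wrist'); cv2.imwrite('pics/w1.png',p); np.save('w1.npy',w)
X,Y,Z=w[...,0],w[...,1],w[...,2]
m=(abs(Z-.1285)<.004)&(np.hypot(X-.535,Y+.283)<.075)
q=w[m][:,:2].astype(np.float32); c,r=cv2.minEnclosingCircle(q); print(c,r,np.median(Z[m]))
from scipy.optimize import least_squares
# ring fit: outermost points per bin
a=np.degrees(np.arctan2(q[:,1]-c[1],q[:,0]-c[0]))%360; d=np.hypot(*(q-c).T)
e=np.array([np.mean(np.sort(q[(a//5==k)],0)*0+q[a//5==k][np.argsort(d[a//5==k])[-3:]].mean(0),axis=0) for k in range(72) if (a//5==k).sum()>8])
s=least_squares(lambda v:np.hypot(*(e-v[:2]).T)-v[2],[*c,.06],loss='soft_l1',f_scale=.001).x; print('outer fit',s,len(e))
print([(k,round(1e3*z),n) for k,z,n in polar(w,s[:2],0,0)])
net('wrist',['collar_top','cleaner'],t)
E
```

```text
t 3.35 pos [ 0.5403 -0.2717  0.2613] yaw -27.91 tilt [0.002  0.0012] F [-0.7  0.5  0.9] M [-0.    0.02 -0.02] g 0.998
(0.5374205708503723, -0.28488072752952576) 0.06074773147702217 0.12840791950051916
outer fit [ 0.53748373 -0.28460551  0.06022084] 72
[(0, 320, 1780), (5, 338, 156), (10, 338, 138), (15, 128, 59), (20, 128, 65), (25, 129, 66), (30, 128, 66), (35, 120, 86), (40, 114, 57), (45, 114, 58), (50, 114, 57), (55, 128, 57), (60, 129, 66), (65, 128, 67), (70, 128, 67), (75, 129, 68), (80, 128, 66), (85, 128, 65), (90, 128, 67), (95, 128, 65), (100, 128, 65), (105, 129, 62), (110, 340, 481), (115, 340, 451), (120, 324, 1311), (125, 307, 1940), (130, 299, 491), (135, 310, 127), (140, 326, 219), (145, 327, 329), (150, 129, 83), (155, 128, 36), (160, 114, 24), (165, 114, 60), (170, 114, 56), (175, 120, 112), (180, 128, 69), (185, 128, 67), (190, 128, 75), (195, 128, 66), (200, 128, 84), (205, 128, 82), (210, 128, 84), (215, 127, 91), (220, 98, 97), (225, 128, 88), (230, 128, 84), (235, 118, 104), (240, 108, 115), (245, 108, 124), (250, 108, 116), (255, 116, 104), (260, 128, 93), (265, 127, 100), (270, 128, 98), (275, 114, 102), (280, 113, 76), (285, 114, 64), (290, 113, 62), (295, 128, 49), (300, 128, 60), (305, 128, 70), (310, 128, 60), (315, 128, 63), (320, 128, 64), (325, 128, 59), (330, 129, 85), (335, 327, 339), (340, 327, 458), (345, 327, 372), (350, 302, 404), (355, 312, 1089)]
wrist collar_top 0.85 [ 0.5362 -0.2856  0.1028]
wrist cleaner 0.7 [ 0.541  -0.2842  0.109 ]
```

View pics/w1.png

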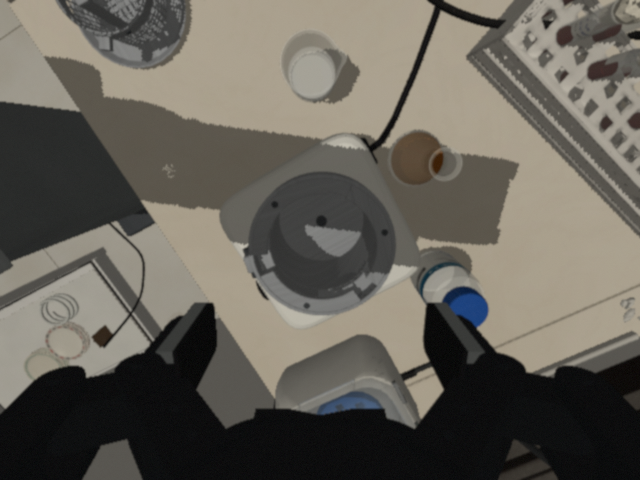

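```bash
python3 - <<'E'
from h import *
w=np.load('w1.npy'); p=cv2.imread('pics/w1.png')
a=np.clip(p[150:330,210:430].astype(float)*1.8,0,255).astype(np.uint8); a=cv2.resize(a,None,fx=3.3,fy=3.3,interpolation=2)
cv2.imwrite('pics/c1.png',a)
c=np.array([.5372,-.2846])
# precise gap edges
X,Y,Z=w[...,0]-c[0],w[...,1]-c[1],w[...,2]; r=np.hypot(X,Y); A=np.degrees(np.arctan2(Y,X))%360
for lo,hi in((25,70),(145,195),(228,262),(265,305)):
    for r0 in(.0465,.050,.053):
        m=(r>r0)&(r<r0+.003)&(A>lo)&(A<hi)&(Z<.135); g=m&(Z<.122)
        if g.sum()>5: print(lo,r0,'low z',round(float(np.median(Z[g])),4),'ang',np.round(np.percentile(A[g],[3,50,97]),1),g.sum(),m.sum())
# box orientation
m=(abs(Z-.104)<.003)&(r>.064)&(r<.11); print(cv2.minAreaRect(w[m][:,:2].astype(np.float32)))
E
```

```text
25 0.0465 low z 0.114 ang [36.6 46.8 56.1] 78 184
25 0.05 low z 0.114 ang [36.9 46.5 55.6] 79 187
25 0.053 low z 0.1141 ang [36.9 46.  55.7] 82 204
145 0.0465 low z 0.0715 ang [148.7 176.1 194.1] 390 503
145 0.05 low z 0.1141 ang [163.7 170.7 177.7] 57 180
145 0.053 low z 0.114 ang [163.2 171.4 177.6] 62 188
228 0.0465 low z 0.0692 ang [229.2 246.1 261. ] 702 807
228 0.05 low z 0.1079 ang [239.1 247.4 255.5] 48 163
265 0.0465 low z 0.0696 ang [266.  283.4 303.5] 805 878
265 0.05 low z 0.1141 ang [277.1 284.9 292.9] 51 127
265 0.053 low z 0.114 ang [277.1 284.8 293.2] 59 133
((0.5566645860671997, -0.2837993800640106), (0.1808493733406067, 0.14343833923339844), 1.5419518947601318)
```

View pics/c1.png

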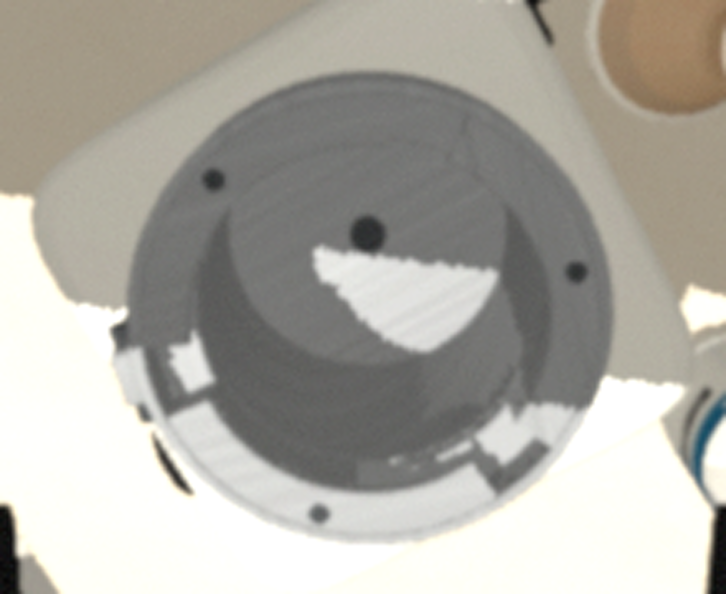

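The crop shows two lit gaps at about (185,360) and (505,435). Fitted angles are about 47°, 167° and 286°, with a notch at 247°, which agrees with gap minus 40°. The collar centre is near (0.537, -0.284). Next is the basket.

```bash
python3 - <<'E'
from h import *
print(go((.471,.012,.28),-4)); print(go((.50,-.2,.30),-20))
E
```

```text
[-1.94100e-01 -2.18400e-01 -1.86000e-02 -9.70000e-02 -1.01300e-01
 -2.39145e+01]
[-0.0692 -0.0447 -0.0388 -0.1095 -0.0862 -7.9145]
```

Request:
servo_tool --pt "1 -0.05 -0.045 -0.035 0 0 -6" --pt "1 -0.1 -0.1 -0.03 0 0 -12" --pt "1 -0.194 -0.218 -0.019 0 0 -24" --pt "1 -0.194 -0.218 -0.019 0 0 -24" --pt "1 -0.194 -0.218 -0.019 0 0 -24" --pt "1 -0.194 -0.218 -0.019 0 0 -24" --pt "1 -0.194 -0.218 -0.019 0 0 -24" --pt "1 -0.194 -0.218 -0.019 0 0 -24"

```text
clock: 4.5
position: [0.4713, 0.0093, 0.2796]
ee_rot: [0.999, -0.036, 0.0, -0.0]
ft_force: [-0.3, -0.1, 0.4]
grip_width: 0.995
```

```bash
python3 - <<'E'
from h import *
st()
p,w,t=cloud('wrist'); cv2.imwrite('pics/w2.png',p); np.save('w2.npy',w)
X,Y,Z=w[...,0],w[...,1],w[...,2]
m=(abs(Z-.114)<.007)&(np.hypot(X-.47,Y+.006)<.06)
print(m.sum(),cv2.minAreaRect(w[m][:,:2].astype(np.float32)),np.median(w[m],0),np.percentile(Z[m],95))
q=w[m]; mid=q[np.abs(q[:,1]-np.median(q[:,1]))<.022]; s=np.polyfit(mid[:,1],mid[:,0],1); print('slope deg',np.degrees(np.arctan(s[0])))
# lugs: z .049-.057
m=(abs(Z-.052)<.006); r=np.hypot(X-.47,Y+.006); m&=(r>.045)&(r<.06); A=np.degrees(np.arctan2(Y+.006,X-.47))%360
print(np.histogram(A[m],72,(0,360))[0])
for lo,hi in((340,380),(90,140),(215,260)):
    B=np.where(A<180+lo-360,A+360,A) if lo>300 else A
    g=m&(B>lo)&(B<hi); print(lo,g.sum(),np.round(np.median(B[g]),1) if g.any() else '', np.median(w[g],0) if g.any() else '')
net('wrist',['lug','handle','basket_mid'],t)
E
```

```text
t 4.5 pos [0.4713 0.0093 0.2796] yaw -4.14 tilt [0.0006 0.0004] F [-0.3 -0.1  0.4] M [-0.06  0.02  0.  ] g 0.995
881 ((0.4719522297382355, -0.005950320512056351), (0.07594835758209229, 0.00992506928741932), 86.1260986328125) [ 0.47231674 -0.00220837  0.11678151] 0.11833176527155853
slope deg 3.3155987126123128
[22  0  0  0  0  0  0  0  0  0  0  0  0  0  0  0  0  0  0  0  0 12 27 25
  1  0  0  0  0  0  0  0  0  0  0  0  0  0  0  0  0  0  0  0  0  0 13 22
 19  0  0  0  0  0  0  0  0  0  0  0  0  0  0  0  0  0  0  0  0  0 27 40]
340 89 356.7 [ 0.51954192 -0.00860927  0.05503213]
90 65 113.9 [0.45054634 0.03815186 0.05487932]
215 54 238.2 [ 0.44435761 -0.04677441  0.05485447]
wrist lug 0.74 [ 0.4709 -0.0095  0.0524]
wrist handle 0.82 [ 0.4673 -0.0101  0.051 ]
wrist basket_mid 0.62 [ 0.4714 -0.0139  0.0517]
```

View pics/w2.png

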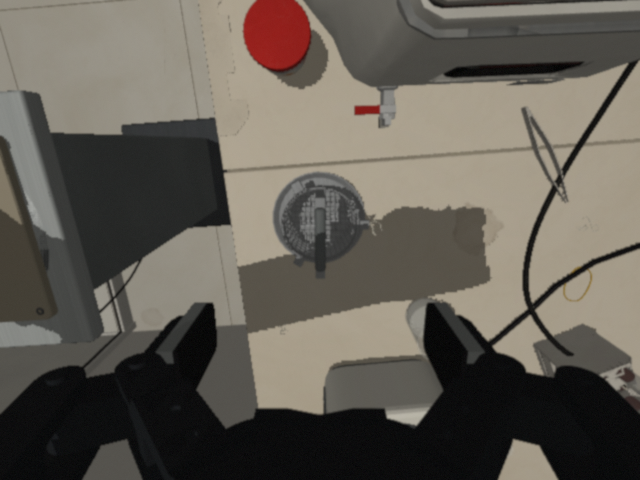

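Request:
servo_tool --pt "1 0.0 0.015 0.05 0 0 -0.3" --pt "1 0.0 0.015 0.1 0 0 -0.3" --pt "1 0.0 0.015 0.15 0 0 -0.3" --pt "1 0.0 0.015 0.18 0 0 -0.3" --pt "0.6 0.0 0.015 0.188 0 0 -0.3" --pt "0.4 0.0 0.015 0.188 0 0 -0.3" --pt "0.1 0.0 0.015 0.188 0 0 -0.3" --pt "0 0.0 0.015 0.188 0 0 -0.3" --pt "0 0.0 0.015 0.188 0 0 -0.3" --pt "0 0.0 0.015 0.188 0 0 -0.3" --pt "0 0.0 0.015 0.188 0 0 -0.3" --grip_force 50

```text
clock: 6.08
position: [0.4706, -0.0043, 0.0923]
ee_rot: [0.999, -0.032, 0.001, -0.001]
ft_force: [-1.7, -0.1, 6.5]
grip_width: 0.105
```

```bash
python3 - <<'E'
from h import *
st()
E
```

```text
t 6.08 pos [ 0.4706 -0.0043  0.0923] yaw -3.72 tilt [0.0013 0.001 ] F [-1.7 -0.1  6.5] M [-0.02  0.45 -0.02] g 0.105
```

Request:
servo_tool --pt "0 0 0 -0.02 0 0 0" --pt "0 0 0 -0.06 0 0 0" --pt "0 0 0 -0.11 0 0 0" --pt "0 0 0 -0.15 0 0 0" --pt "0 0 0 -0.17 0 0 0" --pt "0 0 0 -0.17 0 0 0" --pt "0 0 0 -0.17 0 0 0"

```text
clock: 6.95
position: [0.4694, -0.0045, 0.2602]
ee_rot: [0.999, -0.032, -0.001, 0.0]
ft_force: [-0.3, 1.0, -3.9]
grip_width: 0.102
```

```bash
python3 - <<'E'
from h import *
st()
# basket centre lies +1.4mm along tool y; want centre at collar
a=np.radians(47); y=np.array([np.sin(a),-np.cos(a)])
print(go((*(np.array([.5368,-.2842])-.0014*y),.262),47))
E
```

```text
t 6.95 pos [ 0.4694 -0.0045  0.2602] yaw -3.72 tilt [-0.0015 -0.0001] F [-0.3  1.  -3.9] M [-0.03  0.02 -0.03] g 0.102
[ 8.43000e-02  2.73800e-01 -1.90000e-03 -2.44000e-02  8.50000e-02
 -5.07213e+01]
```

Request:
servo_tool --pt "0 0.008 0.03 -0.002 0 0 -7" --pt "0 0.02 0.07 -0.002 0 0 -15" --pt "0 0.035 0.12 -0.002 0 0 -24" --pt "0 0.05 0.17 -0.002 0 0 -33" --pt "0 0.068 0.22 -0.002 0 0 -42" --pt "0 0.08 0.26 -0.002 0 0 -48" --pt "0 0.084 0.274 -0.002 0 0 -50.7" --pt "0 0.084 0.274 -0.002 0 0 -50.7" --pt "0 0.084 0.274 -0.002 0 0 -50.7" --pt "0 0.084 0.274 -0.002 0 0 -50.7"

```text
clock: 8.2
position: [0.5363, -0.282, 0.263]
ee_rot: [0.917, 0.399, 0.0, -0.0]
ft_force: [-0.5, -0.3, -2.7]
grip_width: 0.103
```

```bash
cat >> h.py <<'E'
def lugs(w,z0,c):
    X,Y,Z=w[...,0],w[...,1],w[...,2]; r=np.hypot(X-c[0],Y-c[1]); A=np.degrees(np.arctan2(Y-c[1],X-c[0]))%360
    m=(abs(Z-z0)<.004)&(r>.046)&(r<.058)
    print('lug hist',[(i*5,int(n)) for i,n in enumerate(np.histogram(A[m],72,(0,360))[0]) if n>2]); return m,A
E
python3 - <<'E'
from h import *
st(); o=monitor.get_obs(); lz=o['position'][2]-.0923+.003+.057-.005
c=np.array([.5368,-.2842])
for cam in('side','top','wrist'):
    p,w,t=cloud(cam); cv2.imwrite(f'pics/x_{cam}.png',p); np.save(f'x_{cam}.npy',w); print(cam); m,A=lugs(w,lz,c)
    X,Y,Z=w[...,0],w[...,1],w[...,2]
    q=w[(abs(Z-lz+.003)<.010)&(np.hypot(X-c[0],Y-c[1])<.06)][:,:2].astype(np.float32)
    if len(q)>20: print(cv2.minEnclosingCircle(q),len(q))
E
```

```text
t 8.2 pos [ 0.5363 -0.282   0.263 ] yaw 47.05 tilt [-0.0001  0.001 ] F [-0.5 -0.3 -2.7] M [0.01 0.02 0.03] g 0.103
side
lug hist [(160, 7), (165, 6), (170, 4), (280, 5), (285, 3), (290, 4)]
((0.5367952585220337, -0.2835623025894165), 0.05196290835738182) 475
top
lug hist [(40, 3), (45, 5), (50, 6)]
((0.5443833470344543, -0.24751165509223938), 0.030223026871681213) 67
wrist
lug hist [(35, 4), (40, 98), (45, 102), (50, 59), (160, 86), (165, 77), (170, 35)]
((0.5362744927406311, -0.2766755223274231), 0.0495811365544796) 3804
```

Request:
servo_tool --pt "0 0 0 0.02 0 0 0" --pt "0 0 0 0.045 0 0 0" --pt "0 0 0 0.065 0 0 0" --pt "0 0 0 0.078 0 0 0" --pt "0 0 0 0.084 0 0 0" --pt "0 0 0 0.087 0 0 0" --pt "0 0 0 0.09 0 0 0" --pt "0 0 0 0.0925 0 0 0" --pt "0 0 0 0.0925 0 0 0" --pt "0 0 0 0.0925 0 0 0"

```text
clock: 9.6
position: [0.5361, -0.2834, 0.1709]
ee_rot: [0.917, 0.399, 0.0, 0.0]
ft_force: [-0.0, -1.0, -3.3]
grip_width: 0.104
```

```bash
python3 - <<'E'
from h import *
st()
E
```

```text
t 9.6 pos [ 0.5361 -0.2834  0.1709] yaw 46.98 tilt [0.0002 0.    ] F [-0.  -1.  -3.3] M [-0.03  0.01 -0.07] g 0.104
```

Request:
servo_tool --pt "0 0 0 0.001 0 0 0" --pt "0 0 0 0.002 0 0 0" --pt "0 0 0 0.003 0 0 0" --pt "0 0 0 0.003 0 0 0"

```text
clock: 10.1
position: [0.536, -0.2833, 0.1676]
ee_rot: [0.917, 0.399, -0.0, -0.0]
ft_force: [-0.3, -0.6, -3.7]
grip_width: 0.104
```

Request:
servo_tool --pt "0 0 0 0.002 0 0 0" --pt "0 0 0 0.004 0 0 0" --pt "0 0 0 0.006 0 0 0" --pt "0 0 0 0.0075 0 0 0" --pt "0 0 0 0.009 0 0 0" --pt "0 0 0 0.009 0 0 0"

```text
clock: 10.85
position: [0.536, -0.2833, 0.1586]
ee_rot: [0.917, 0.399, -0.0, -0.0]
ft_force: [0.4, 0.2, -2.9]
grip_width: 0.104
```

Request:
servo_tool --pt "0 0 0 -0.0015 0 0 0" --pt "0 0 0 -0.0017 0 0 2" --pt "0 0 0 -0.0017 0 0 5" --pt "0 0 0 -0.0017 0 0 8" --pt "0 0 0 -0.0017 0 0 11" --pt "0 0 0 -0.0017 0 0 14" --pt "0 0 0 -0.0017 0 0 14"

```text
clock: 11.72
position: [0.5361, -0.2833, 0.1605]
ee_rot: [0.959, 0.284, -0.0, 0.0]
ft_force: [0.1, 0.6, -2.8]
grip_width: 0.108
```

```bash
python3 - <<'E'
from h import *
st()
E
```

```text
t 11.72 pos [ 0.5361 -0.2833  0.1605] yaw 32.94 tilt [-0. -0.] F [ 0.1  0.6 -2.8] M [-0.01 -0.   -0.01] g 0.108
```

Free of contact under the lip. Continuing to about 35°, before the notch centre at tool yaw of about 7°.

Request:
servo_tool --pt "0 0 0 0 0 0 3" --pt "0 0 0 0 0 0 6" --pt "0 0 0 0 0 0 9" --pt "0 0 0 0 0 0 12" --pt "0 0 0 0 0 0 15" --pt "0 0 0 0 0 0 18" --pt "0 0 0 0 0 0 21" --pt "0 0 0 0 0 0 21"

```text
clock: 12.72
position: [0.5361, -0.2833, 0.1605]
ee_rot: [0.994, 0.105, 0.0, 0.0]
ft_force: [-0.4, -1.2, -3.8]
grip_width: 0.106
```

```bash
python3 - <<'E'
from h import *
st()
E
```

```text
t 12.72 pos [ 0.5361 -0.2833  0.1605] yaw 12.03 tilt [ 0. -0.] F [-0.4 -1.2 -3.8] M [-0.02  0.02 -0.07] g 0.106
```

Request:
servo_tool --pt "0 0 0 0 0 0 2" --pt "0 0 0 0 0 0 4" --pt "0 0 0 0 0 0 4.8" --pt "0 0 0 0.001 0 0 4.8" --pt "0 0 0 0.002 0 0 4.8" --pt "0 0 0 0.003 0 0 4.8" --pt "0 0 0 0.003 0 0 4.8"

```text
clock: 13.6
position: [0.536, -0.2833, 0.1574]
ee_rot: [0.998, 0.063, -0.0, -0.0]
ft_force: [0.3, -0.1, -4.6]
grip_width: 0.105
```

```bash
python3 - <<'E'
from h import *
st()
E
```

```text
t 13.6 pos [ 0.536  -0.2833  0.1574] yaw 7.18 tilt [-0.0001  0.0002] F [ 0.3 -0.1 -4.6] M [ 0.02  0.   -0.01] g 0.105
```

Request:
servo_tool --pt "0 0 0 0.0015 0 0 0" --pt "0 0 0 0.003 0 0 0" --pt "0 0 0 0.0045 0 0 0" --pt "0 0 0 0.0052 0 0 0" --pt "0 0 0 0.0056 0 0 0" --pt "0 0 0 0.0056 0 0 0"

```text
clock: 14.35
position: [0.5361, -0.2834, 0.1519]
ee_rot: [0.998, 0.063, 0.0, -0.0]
ft_force: [-0.2, 0.6, -3.6]
grip_width: 0.11
```

```bash
python3 - <<'E'
from h import *
st()
E
```

```text
t 14.35 pos [ 0.5361 -0.2834  0.1519] yaw 7.18 tilt [-0.      0.0001] F [-0.2  0.6 -3.6] M [-0.    0.02  0.04] g 0.11
```

Request:
servo_tool --pt "0 0 0 0.0004 0 0 0" --pt "0 0 0 0.0007 0 0 0" --pt "0 0 0 0.001 0 0 0" --pt "0 0 0 0.001 0 0 0"

```text
clock: 14.85
position: [0.5361, -0.2834, 0.1514]
ee_rot: [0.998, 0.063, 0.0, -0.0]
ft_force: [-3.1, 2.1, 5.2]
grip_width: 0.108
```

The floor is felt at TCP z 0.1514, where 0.1513 was expected. Releasing.

Request:
servo_tool --pt "0.15 0 0 0 0 0 0" --pt "0.3 0 0 0 0 0 0" --pt "0.6 0 0 0 0 0 0" --pt "0.8 0 0 0 0 0 0" --pt "0.8 0 0 0 0 0 0" --pt "0.8 0 0 -0.01 0 0 0" --pt "0.8 0 0 -0.03 0 0 0" --pt "0.8 0 0 -0.06 0 0 0" --pt "0.8 0 0 -0.1 0 0 0" --pt "0.8 0 0 -0.14 0 0 0" --pt "0.8 0 0 -0.14 0 0 0" --pt "0.8 0 0 -0.14 0 0 0"

```text
clock: 16.35
position: [0.536, -0.2833, 0.2912]
ee_rot: [0.998, 0.063, 0.0, -0.0]
ft_force: [0.1, -0.0, -0.3]
grip_width: 0.8
```

```bash
python3 - <<'E'
from h import *
st(); c=np.array([.5365,-.284])
for cam in('wrist','side'):
    p,w,t=cloud(cam); cv2.imwrite(f'pics/e_{cam}.png',p)
    X,Y,Z=w[...,0],w[...,1],w[...,2]; m=(Z>.155)&(Z<.19)&(np.hypot(X-c[0],Y-c[1])<.05)
    print(cam,m.sum(),cv2.minAreaRect(w[m][:,:2].astype(np.float32)),np.round(np.percentile(Z[m],[50,90]),4))
    q=w[m&(Z>.168)]; 
    if len(q)>10: print('top ends z', np.median(q[q[:,1]>c[1]+.015][:,2]),np.median(q[q[:,1]<c[1]-.015][:,2]))
net('side',['beaker','flask','bottle','cup'],t)
E
```

```text
t 16.35 pos [ 0.536  -0.2833  0.2912] yaw 7.18 tilt [0.0005 0.0002] F [ 0.1 -0.  -0.3] M [ 0.08  0.05 -0.06] g 0.8
wrist 1250 ((0.5376971364021301, -0.28550851345062256), (0.009962550364434719, 0.07716580480337143), 6.9877824783325195) [0.1758 0.1771]
top ends z 0.174774902285816 0.17564817966856514
side 218 ((0.5366537570953369, -0.2844589650630951), (0.011571879498660564, 0.07610689103603363), 6.38663387298584) [0.1744 0.1784]
top ends z 0.17430848812308974 0.17434235666106424
side beaker 0.88 [ 0.5881 -0.1478  0.0462]
side flask 0.74 [ 0.6542 -0.2791  0.0861]
side bottle 0.8 [ 0.6028 -0.4091  0.0769]
side cup 0.87 [0.4368 0.1633 0.0644]
```

View pics/e_wrist.png

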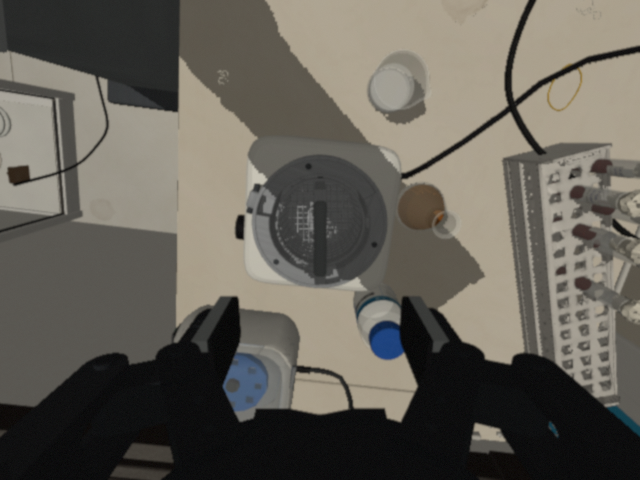

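The picture shows the basket seated in the collar at about (320,220), upright with the bar level, and the glassware standing. The bar's top is at 0.1758 m, where 0.1765 is expected fully down and 0.1825 on the ledge.

```bash
python3 -c "
from h import *
print(ticket.hand_in())"
```

```text
the job is handed in; nothing more can be done
None
```

The basket is locked in the collar and let go, and the job is handed in; no verdict was reported. I gripped it by the bar and lowered it through the gaps at a yaw of about 47°. I then turned it 40° clockwise under the lip, lowered it into the notches until the floor was felt, and released it at about 16 s of the 72 s.

**Last checks**
- **Height:** the top of the bar is at 175.8 mm from the wrist camera. Fully down it should be 176.5 mm; on the ledge it would be 182.5 mm. The side camera read 174.4 mm, a little low but also clearly in the notches.
- **Upright and centred:** the bar's ends are level within 1 mm, and it is about 1–3 mm from the collar's axis. The cameras disagree by about 2 mm on where that axis is.
- **Forces:** there was no noticeable contact until the notch floor, where the wrist force changed by about 9 N, well under the 45 N limit.
- **Bystanders:** beaker, flask, bottle and cup are within about 4 mm of their first readings, which is the network's own accuracy.
- **Robot:** the gripper is open, about 10 cm above the handle, and touches nothing.

No check failed.

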